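# Tile rack out of the okey table's rack box

## Task

Push the loose cover panel of the rack box back along its recess until it butts flush against the fixed panel, without lifting it out. Then tilt the beech tile rack that lies in the box and draw it out diagonally through the opening that is left, with the panel staying down and flush. Finish still holding the rack in the gripper, all of it at least 5 cm above the box and touching nothing else; leave the things standing about alone.

Things in the scene. Friction and masses are not known exactly. Their poses are not given: they have to be found in the camera images.
- rack_box: Dark teak open-topped box fixed on the table, outer 212 (its x) x 392 (its y) x 86 mm high; origin at the centre of its underside. Inside 160 (x) x 364 mm (y from -182 to +182); the green floor is 10 mm above the table. Two 10 mm teak cover panels lie sunk on side ledges, undersides at 76 mm, tops level with the rim: one fixed over y = -182 to -90 mm, one loose. The rest, to the +y end, is open.
- opening (a point): Centre, at rim height (86 mm over the table), of the opening that remains when the loose panel is flush: 160 mm in the box's x between the ledges, 152 mm in its y (box y = +30 to +182 mm). Axes as the box. The +y end wall beyond it is 14 mm thick and 86 mm high.
- fixed_edge (a point): Middle of the edge of the fixed panel that faces the loose panel, half-way up its 10 mm thickness; axes as the box, its +y points at the loose panel.
- panel: Loose teak cover panel, 0.5 kg, 180 (its x) x 120 (its y) x 10 mm, lying free on the ledges with 2 mm play on each side; origin at the centre of its underside, axes nearly as the box. It slides along the box's y and starts 20 to 55 mm from the fixed panel. On its middle stands a brass pull.
- panel_pull (a point): Centre of the brass pull bar on the middle of the loose panel: 60 mm along the panel's x, 16 mm along its y, 32 mm high, standing on the panel's top, which is 16 mm below this point. Pinch it across its 16 mm.
- panel_edge (a point): Middle of the loose panel's -y edge, half-way up its thickness: it lies on fixed_edge when flush (gap = distance along the box's y).
- rack: Straight beech tile rack with brass ends, 230 mm long (its y) x 24 mm wide (its x) x 20 mm high (z), about 0.13 kg, grooved along its top; origin at the centre of its underside. It lies on the box floor roughly along the box's y, its -y half hidden under the panels, its +y half in the opening.
- rack_center (a point): Centre of the rack, half-way up (10 mm above its underside); axes of the rack.
- rack_open_end (a point): Centre of the rack's +y end face, 115 mm from its centre; the end in the opening.
- rack_hidden_end (a point): Centre of the rack's -y end face, 115 mm from its centre; the end under the panels.
- ashtray: Black ceramic ashtray, 110 mm across, 32 mm high; bystander. Origin under its centre.
- strainer: Steel tea strainer bowl, 90 mm across, 45 mm high; bystander. Origin under its centre.
- tile_tray: Small beech tray of white okey tiles, 80 x 110 x 42 mm; bystander. Origin under its centre.
- coaster: Round beech coaster, 96 mm across, 8 mm thick, under the cup; bystander. Origin under its centre.
- cup: Amber glass cup, 68 mm across, 75 mm high, standing on the coaster; bystander. Origin under its centre.
- sugar_bowl: Blue ceramic sugar bowl, 100 mm across, 50 mm high; bystander. Origin under its centre.
There are look-alikes about, which are no part of the job. What is shaped like the panel but pink is not meant.

How it is judged:
By the outcome, as a careful person would: the job done as asked, in the order asked, and still so for the second after the job is handed in, while the arm keeps its last pose, push and grip.
It also fails if it takes over 54 s, if anything falls off the work surface, if the arm or the gripper's body presses on something with over 40 N, if the wrist force passes 120 N, or if a joint passes its speed limit or range.

## Robot

A 6-joint arm with a two-finger parallel gripper is mounted at the origin on the work surface. World frame = base frame: x ahead of the robot, y to its left, z up, the work surface at z = 0. Lengths are in mm, angles in rad, forces in N, time in s.
With the tool pointing down it reaches from about 300 to 775 mm from the base axis. Payload 14.6 kg.
Tool frame: the origin (TCP) lies on the centre line of the jaws, within the pads' length; the fingertips stand 19 mm ahead of it and the grasp point (between the pads) is the TCP (bot.tip_reach is the distance from the TCP to the fingertips, in mm); z points along the fingers, y is the line along which they close (so a half turn about z gives the same grasp; the last joint's range is limited). The gripper opens to 85 mm and grips with 20 to 120 N. Pads are 22 mm wide; open, the fingers measure 114 mm over their backs; the gripper's body (76 mm by 85 mm) begins 54 mm behind the grasp point. The pads swing forward as they close: fully open they stand 13 mm farther back than shut.
Start: joints at [-1.407, 0.3, 1.521, -0, 1.321, -0.067], TCP at [125.81, -535.408, 250.281] pointing down, gripper open.
Joint ranges: [-3.03, 3.03], [-0.79, 2.21], [0.23, 2.52], [-1.04, 4.18], [0, 3.07], [-2.55, 2.55]. Speed limits (rad/s): [2.22, 2.22, 2.57, 3.14, 3.14, 3.14].

## Interface

Orientations are given as a unit quaternion [w, x, y, z].
In Python, from rig import bot gives the robot as it stands. Calls block until the motion is done:
- bot.move_to(position, orientation): joint-space move of the TCP to a pose.
- bot.servo_line(position, attitude=None, speed=150, until_force=None): straight line of the TCP; attitude=None keeps the orientation; speed is the mean speed in mm/s. With until_force (N) it stops when the force on the tool has changed by that much, and returns True; else False.
- bot.move_joints(angles): joint-space move.
- bot.move_gripper(opening, grip_force=None): finger opening in mm; grip_force is the grip in N (None keeps the last); returns when the fingers have stopped.
- bot.dwell(seconds).
- bot.ik(position, orientation): joint angles nearest the present ones, or None.
- bot.read_state(): the state.
- bot.read_camera(name): name is "scene" or "top" or "wrist"; returns a dict with "image" (420x560x3 uint8, blue, green, red), "depth" (420x560 float32, mm along the optical axis (not along the pixel's ray), 0 where there is no reading), "fovy" (degrees; the focal length in pixels is half the picture's height over the tangent of half this angle, whatever the lens; pixels are square), "cx", "cy" (the principal point, pixels), "k1" (the pictures are not rectified: a ray, as slopes to the right and down, at radius r is drawn at 1 + k1 r^2 times it, then the intrinsics apply), "eye" and "attitude" of the camera in the world; the wrist camera has in their place "mount" (4x4, takes a point from camera to tool coordinates, whose origin is the TCP and whose axes are the flange's). Camera axes: x right, y down, z forward; pixel columns grow to the right and rows downward; lengths in mm; the calibration is good to about 2 mm. A picture is of the moment at which its call begins: read the wrist's pose just before it.
A pose or a line that the arm cannot do raises bot.MotionError and nothing moves.
- bot.finish_job(): hands the job in; it is judged then, once.
The state is a dict: "clock": time; "joint_positions": joint angles; "qvel": joint speeds; "effort": joint torques, N m; "ee_pos": TCP position; "tool_rot": TCP orientation; "ft_force": force on the tool from outside, world axes, zero at the start; "moment": the same for the moment, N m; "grip_width": finger opening in mm; "grip_force": force on a finger pad.
Only numpy, scipy, OpenCV 4.12 (cv2) and the standard library are available. Lean on these libraries where they do the work, as an engineer would, in place of code of your own. Each camera call takes 0.05 s, during which the arm holds its last target. There are 200 camera calls.

## Working session

There is one attempt and no reset: what is moved stays moved. The work goes in short steps, each a Python script; the robot and the scene stay as the last script left them, time stands still between calls to the robot, and variables do not carry over. Pictures are saved under pics/ and viewed, at most 10 in all, crops included, and the job is handed in when it is done.

```bash
mkdir -p pics; ls; cat > h.py <<'E'
import numpy as np, cv2
from scipy.spatial.transform import Rotation as R
from rig import bot
def rot(q): return R.from_quat([q[1],q[2],q[3],q[0]])
def quat(r):
    q=r.as_quat(); return [q[3],q[0],q[1],q[2]]
def shot(name,tag):
    s=bot.read_state(); c=bot.read_camera(name)
    cv2.imwrite(f'pics/{tag}.png',c['image'])
    if name=='wrist':
        T=np.eye(4);T[:3,:3]=rot(s['tool_rot']).as_matrix();T[:3,3]=s['ee_pos'];M=T@np.array(c['mount'])
    else:
        M=np.eye(4);a=np.array(c['attitude']);M[:3,:3]=rot(a).as_matrix() if a.size==4 else a;M[:3,3]=c['eye']
    d=dict(M=M,depth=c['depth'],image=c['image'],fovy=c['fovy'],cx=c['cx'],cy=c['cy'],k1=c['k1'])
    np.savez(f'pics/{tag}.npz',**d); return d
def ray(d,u,v):
    f=210/np.tan(np.radians(d['fovy'])/2)
    p=np.array([(u-d['cx'])/f,(v-d['cy'])/f]); q=p.copy()
    for _ in range(20): q=p/(1+d['k1']*(q@q))
    return np.array([*q,1.])
def at(d,u,v,z=None):
    """world point of a pixel, by depth or on plane z"""
    M=d['M'];r=ray(d,u,v)
    if z is None: return M[:3,:3]@(r*d['depth'][int(round(v)),int(round(u))])+M[:3,3]
    w=M[:3,:3]@r; return M[:3,3]+w*(z-M[2,3])/w[2]
E
python3 - <<'E'
from h import *
for n in('scene','top'):
    d=shot(n,n+'0'); print(n,d['M'].round(3).tolist(),d['fovy'],d['k1'],(d['depth']>0).mean())
print(bot.read_state()['clock'])
E
```

```text
pics
scene [[0.121, 0.748, -0.652, 1311.239], [0.993, -0.094, 0.078, -83.452], [-0.003, -0.657, -0.754, 1015.979], [0.0, 0.0, 0.0, 1.0]] 45.56017293385535 -0.09522592512675913 0.995969387755102
top [[-0.022, -0.999, 0.036, 449.55], [-1.0, 0.022, -0.006, 8.264], [0.005, -0.036, -0.999, 1282.12], [0.0, 0.0, 0.0, 1.0]] 55.17769224796629 -0.05504021530035554 0.9958928571428571
0.1
```

View pics/scene0.png

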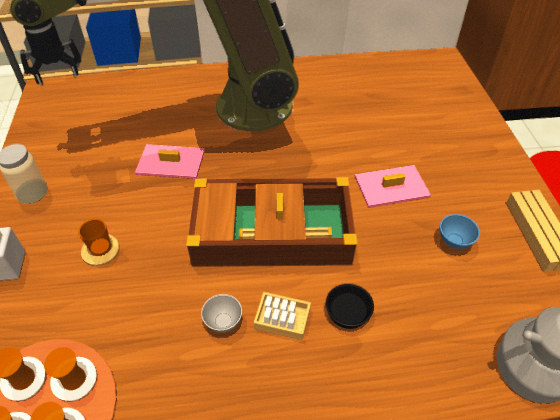

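View pics/top0.png

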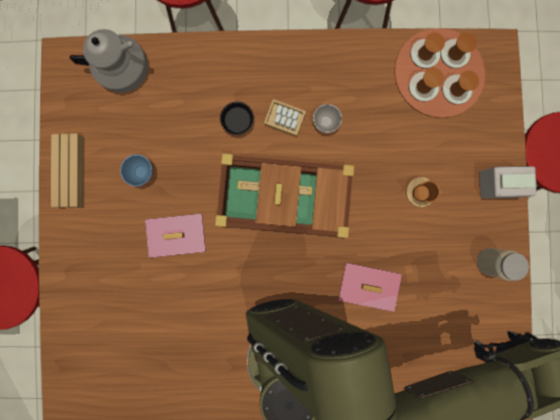

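The box sits mid-table. In the top view its brass corners are at about (227,159), (348,170), (343,232) and (221,221). The candidate panels are:
- Teak panel with brass pull in the box recess, top (278,194).
- Pink panel, top (175,236).
- Pink panel, top (371,288).

The teak one in the recess fits, since pink is excluded. The rack in the box is at top (248,186) to (312,190). The beech bars at (65,170) are look-alikes outside the box. I'll enlarge a crop to confirm.

```bash
python3 - <<'E'
import cv2
im=cv2.imread('pics/top0.png')[148:244,212:362]
cv2.imwrite('pics/c1.png',cv2.resize(im,None,fx=5.3,fy=5.3,interpolation=cv2.INTER_CUBIC))
E
```

```text
(no output)
```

View pics/c1.png

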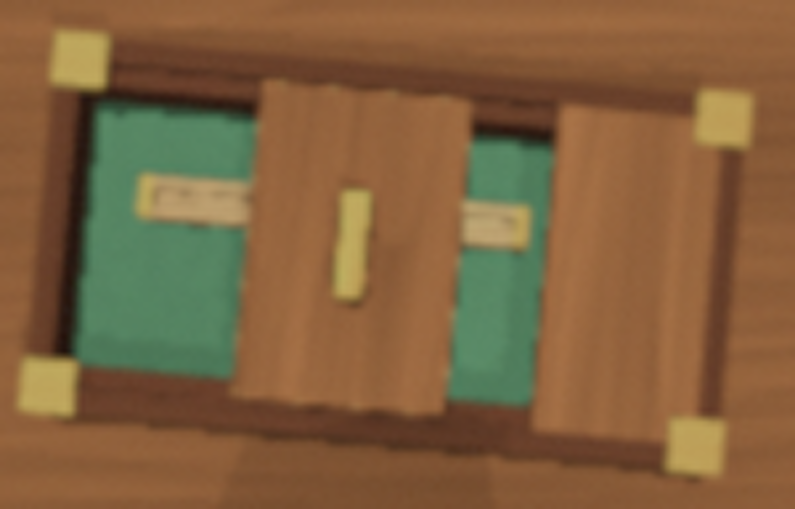

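The teak panel with the pull has its left edge at crop (262,80)-(232,397) and its right edge at (471,98)-(443,413). The fixed panel edge is at (557,104)-(534,432), and the pull top is at (352,245). The rack ends are at (137,196) and (530,228). This is the right panel.

```bash
cat >> h.py <<'E'
def load(tag):
    return dict(np.load(f'pics/{tag}.npz'))
E
python3 - <<'E'
from h import *
d=load('top0')
g=lambda x,y,z:at(d,212+(x+.5)/5.3-.5,148+(y+.5)/5.3-.5,z)
C=[g(53,30,86),g(754,92,86),g(722,475,86),g(18,415,86)] # +x+y, +x-y, -x-y, -x+y
c=np.mean(C,0); y=(C[0]+C[3]-C[1]-C[2])[:2]; yaw=np.arctan2(-y[0],y[1])
print('C',np.round(C,1).tolist(),np.linalg.norm(C[0]-C[1]),np.linalg.norm(C[0]-C[3]))
Rb=R.from_euler('z',yaw).as_matrix()
print('centre',c,'yaw',yaw)
for n,p in dict(pm1=(471,98,86),pm2=(443,413,86),pp1=(262,80,86),pp2=(232,397,86),f1=(557,104,86),f2=(534,432,86),pull=(352,245,118),r1=(137,196,30),r2=(530,228,30)).items():
    w=g(*p);print(n,w.round(1),(Rb.T@(w-c))[:2].round(1))
for u,v in((278,205),(335,200),(240,187),(230,215),(222,210)): print(at(d,u,v))
E
```

```text
C [[651.3, 181.8, 86.0], [607.7, -213.8, 86.0], [392.0, -189.6, 86.0], [434.4, 204.9, 86.0]] 398.02123981986847 218.13534902920753
centre [521.38141549  -4.14206445  86.        ] yaw -0.10845901832997216
pm1 [607.5 -53.5  86. ] [ 91.  -39.7]
pm2 [430.4 -33.6  86. ] [-87.3 -39.1]
pp1 [620.3  64.2  86. ] [90.9 78.6]
pp2 [441.9  84.6  86. ] [-88.6  79.6]
f1 [ 603.1 -102.    86. ] [ 91.8 -88.4]
f2 [418.6 -84.4  86. ] [-93.5 -90.9]
pull [523.8  15.2 118. ] [ 0.3 19.5]
r1 [561.2 141.9  30. ] [ 23.7 149.4]
r2 [537.2 -89.3  30. ] [ 25. -83.]
[492.47170836  16.16159298  87.85589622]
[ 503.81963999 -154.39631581   84.51605898]
[553.37762377 133.98631108  30.07870437]
[466.94014084 169.48170655   8.38427438]
[481.22819423 182.95903995  87.99927259]
```

```bash
cat >> h.py <<'E'
yaw=-0.1085; BC=np.array([521.4,-4.1,0.])
Rb=R.from_euler('z',yaw)
def W(x,y,z): return Rb.apply([x,y,z])+BC
def B(w): return Rb.inv().apply(np.array(w)-BC)
def tool(close_x,theta=0,yw=yaw,flip=None):
    """tool down, closing along box x (or y); theta tilts box +y side up about box x"""
    y=np.array([1.,0,0]) if close_x else np.array([0,1.,0]); z=np.array([0,0,-1.]); out=[]
    for s in (1,-1):
        m=np.column_stack([np.cross(s*y,z),s*y,z])
        out.append(R.from_euler('z',yw)*R.from_euler('x',theta)*R.from_matrix(m))
    return out
def pick(p,rs):
    q0=np.array(bot.read_state()['joint_positions']); best=[]
    for r in rs:
        j=bot.ik(list(p),quat(r))
        if j is not None: best.append((abs(np.array(j)-q0).max(),r))
    return min(best,key=lambda t:t[0])[1]
def st(t=''):
    s=bot.read_state();print(t,'t',round(s['clock'],2),'box',B(s['ee_pos']).round(1),'F',np.round(s['ft_force'],1),'w',round(s['grip_width'],1),'g',round(s['grip_force'],1),'j',np.round(s['joint_positions'],2))
E
python3 - <<'E'
from h import *
bot.move_gripper(45,40)
p=W(0,20,220); r=pick(p,tool(False))
bot.move_to(list(p),quat(r)); st('above')
d=shot('wrist','w1')
print(bot.servo_line(list(W(0,20,111)),speed=100,until_force=8)); st('down')
bot.move_gripper(5,40); st('grip')
print(bot.servo_line(list(W(0,-22,111)),speed=60,until_force=30)); st('slid')
print(bot.servo_line(list(W(0,-40,111)),speed=15,until_force=25)); st('flush')
d=shot('wrist','w2')
E
```

```text
above t 2.99 box [1.00e-01 1.94e+01 2.20e+02] F [-0.4 -0.   0.9] w 44.9 g 0.0 j [-0.04  0.27  1.63 -0.    1.24 -1.5 ]
False
down t 4.28 box [  0.3  20.  111.6] F [ 0.2 -0.7  0.4] w 45.2 g 0.0 j [-0.04  0.4   1.73 -0.    1.01 -1.5 ]
grip t 4.65 box [  0.3  20.  111.6] F [-1.8  0.8  7.2] w 15.4 g 40.7 j [-0.04  0.4   1.73  0.    1.01 -1.5 ]
False
slid t 5.5 box [  0.4 -22.2 111.5] F [-0.2 -2.1  4.7] w 15.8 g 40.7 j [-0.12  0.4   1.74 -0.    1.   -1.58]
True
flush t 6.16 box [  0.4 -28.3 111.6] F [1.1 3.5 2.5] w 15.3 g 41.1 j [-0.13  0.39  1.74  0.    1.   -1.6 ]
```

```bash
python3 - <<'E'
from h import *
print(bot.servo_line(list(W(0,-36,111)),speed=8,until_force=30)); st('push'); bot.dwell(.3); st()
bot.move_gripper(45); st('open')
bot.servo_line(list(W(0,-28,240)),speed=150)
p=W(20,75,330); r=pick(p,tool(True)); bot.move_to(list(p),quat(r)); st('look'); d=shot('wrist','w3')
E
```

```text
True
push t 6.71 box [  0.4 -28.4 111.7] F [0.8 3.8 2.3] w 15.4 g 41.4 j [-0.14  0.39  1.75  0.01  1.   -1.6 ]
 t 7.01 box [  0.4 -28.4 111.7] F [1.6 4.2 3.7] w 15.3 g 41.5 j [-0.14  0.39  1.75  0.01  1.   -1.6 ]
open t 7.4 box [  0.2 -28.6 111.4] F [ 0.1  0.6 -0.7] w 45.2 g 0.0 j [-0.14  0.39  1.75  0.01  1.   -1.6 ]
look t 9.97 box [ 20.   74.8 329.6] F [ 0.4  0.1 -0. ] w 44.8 g 0.0 j [0.06 0.26 1.39 0.   1.49 0.16]
```

View pics/w3.png

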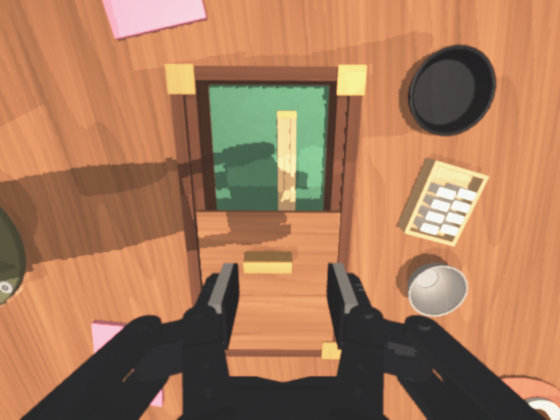

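The panel now lies against the fixed one, with the seam near row 293 and the open edge at row 211. The rack runs from (287,111) down to (286,205). I'll enlarge the crop to check that the panel is flush and to locate the rack.

```bash
python3 - <<'E'
import cv2
im=cv2.imread('pics/w3.png')[100:310,180:360]
im=cv2.resize(im,None,fx=2.85,fy=2.85,interpolation=cv2.INTER_CUBIC)
cv2.imwrite('pics/c2.png',im)
E
```

```text
(no output)
```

View pics/c2.png

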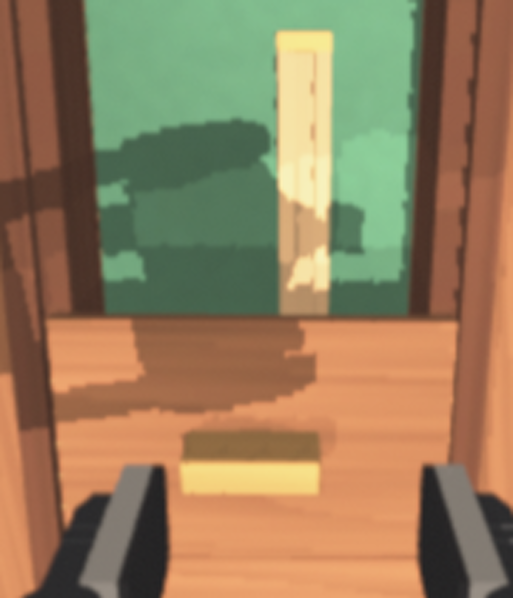

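The seam (crop y≈555) shows no dark gap, so the panel is flush. The rack edges are at crop x 277–332 at the top (y 33) and 278–330 at y 315.

```bash
python3 - <<'E'
from h import *
d=load('w3')
g=lambda x,y,z:B(at(d,180+(x+.5)/2.85-.5,100+(y+.5)/2.85-.5,z)).round(1)
print('panel edge',g(50,318,86),g(460,320,86),'seam',g(250,555,86))
print('rack far L/R',g(277,32,30),g(332,32,30),'near',g(278,312,30),g(329,312,30))
print('corners',[B(at(d,*c,86)).round(1).tolist() for c in((166,66),(366,66))])
# IK feasibility for tilt
from h import tool
q=pick(W(24,95,200),tool(True))
for th in (0,20,30):
  for p in ((24,110,120),(24,215,130),(24,200,300)):
    print(th,p,np.round(bot.ik(list(W(*p)),quat(pick(W(*p),tool(True,np.radians(th))))),2))
E
```

```text
panel edge [-86.1  33.1  86. ] [92.4 32.2 86. ] seam [ -0.9 -87.1  86. ]
rack far L/R [ 12.5 150.4  30. ] [ 37.3 150.4  30. ] near [12.2 17.  30. ] [37.7 17.  30. ]
corners [[-105.0, 197.7, 86.0], [109.1, 197.6, 86.0]]
0 (24, 110, 120) [ 0.12  0.47  1.6  -0.    1.06  0.23]
0 (24, 215, 130) [ 0.29  0.54  1.48 -0.    1.13  0.4 ]
0 (24, 200, 300) [ 0.27  0.38  1.3  -0.    1.46  0.37]
20 (24, 110, 120) [-0.02  0.46  1.66  0.41  1.03 -0.13]
20 (24, 215, 130) [0.16 0.5  1.58 0.4  1.01 0.07]
20 (24, 200, 300) [0.14 0.32 1.41 0.35 1.34 0.18]
30 (24, 110, 120) [-0.08  0.48  1.68  0.61  1.06 -0.3 ]
30 (24, 215, 130) [ 0.1   0.5   1.62  0.62  1.   -0.13]
30 (24, 200, 300) [0.08 0.31 1.46 0.53 1.3  0.06]
```

```bash
cat >> h.py <<'E'
BC=BC+Rb.apply([2.2,2.0,0]); RX=22.7; L=176.5; H=23.
def pose(yh,zh,deg):
    t=np.radians(deg)
    return W(RX,yh+L*np.cos(t)-H*np.sin(t),zh+L*np.sin(t)+H*np.cos(t)),t
def go(yh,zh,deg,sp=60,f=None):
    p,t=pose(yh,zh,deg); o=bot.servo_line(list(p),quat(pick(p,tool(True,t))),speed=sp,until_force=f)
    if o: st('contact')
    return o
E
python3 - <<'E'
from h import *
p=W(RX,95,150); bot.move_to(list(p),quat(pick(p,tool(True))))
print(bot.servo_line(list(W(RX,95,33)),speed=80,until_force=8)); st('down')
bot.move_gripper(10,70); st('grip')
go(-81.5,13,0,30); st('lift')
go(-63,13,0,40,15); st('shift')
for a in (4,8,12,16,20):
    if go(-63,13,a,40,20): break
st('tilt'); shot('scene','s2')
E
python3 - <<'E'
import cv2
im=cv2.imread('pics/s2.png')[120:300,160:400]
cv2.imwrite('pics/c3.png',cv2.resize(im,None,fx=3.2,fy=3.2,interpolation=cv2.INTER_CUBIC))
E
```

```text
True
down t 12.1 box [21.6 94.9 35.1] F [-0.8  0.7  0.1] w 44.9 g 0.0 j [0.09 0.6  1.65 0.   0.9  0.2 ]
grip t 12.43 box [22.1 94.9 35.7] F [-0.9 -1.   3.4] w 22.1 g 69.6 j [0.09 0.6  1.65 0.   0.9  0.2 ]
lift t 12.68 box [22.6 95.  35.8] F [ 0.4  0.2 -0.5] w 22.3 g 68.9 j [0.09 0.6  1.65 0.   0.9  0.2 ]
shift t 13.29 box [ 22.6 113.6  35.9] F [ 0.2  0.9 -0.9] w 21.9 g 68.9 j [0.13 0.6  1.63 0.   0.91 0.24]
tilt t 15.58 box [22.6 95.  94.7] F [-0.   0.3 -1.1] w 22.4 g 68.9 j [-0.04  0.5   1.68  0.42  0.99 -0.17]
```

View pics/c3.png

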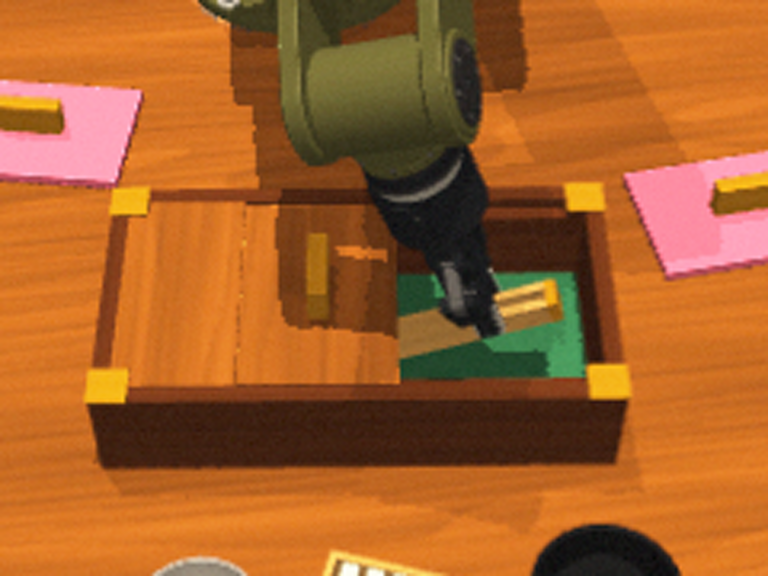

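The rack is gripped and tilted, with its open end at crop (552,300). The panels are still butted at crop x≈240. Next I draw it out along its own axis.

```bash
python3 - <<'E'
import h; from h import *
h.H=25.5; k=np.tan(np.radians(20)); ok=True
for y in (-30,5,50):
    if go(y,11+(y+63)*k,20,70,15): ok=False; break
st('slid')
if ok:
    go(55,170,20,120); st('up'); bot.dwell(.5); st()
    shot('scene','s3')
E
python3 - <<'E'
import cv2
im=cv2.imread('pics/s3.png')[60:320,120:460]
cv2.imwrite('pics/c4.png',cv2.resize(im,None,fx=2.3,fy=2.3,interpolation=cv2.INTER_CUBIC))
E
```

```text
slid t 17.79 box [ 22.6 207.  136.3] F [-0.4  0.3 -2.7] w 21.9 g 68.9 j [0.15 0.49 1.58 0.4  1.02 0.06]
up t 18.93 box [ 22.5 212.  253.4] F [-0.1 -0.1 -0.7] w 22.5 g 68.9 j [0.16 0.37 1.46 0.36 1.24 0.17]
 t 19.43 box [ 22.7 212.1 254.3] F [ 0.2 -0.4 -1.9] w 22.2 g 68.9 j [0.16 0.36 1.46 0.36 1.24 0.17]
```

View pics/c4.png

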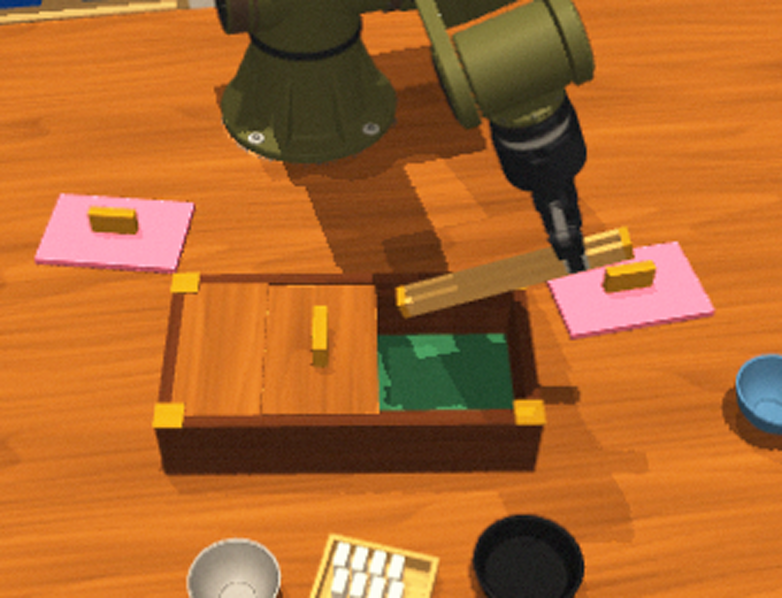

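The rack is clear of the box and held. Its low end is at crop (403,300), and the panel is down and flush with the seam at crop x≈265. I'll check the low end's height and hand in.

```bash
python3 - <<'E'
from h import *
d=load('s3')
g=lambda x,y:B(at(d,120+x/2.3,60+y/2.3)).round(1)
e=g(404,298);print('low end',e,'open end',g(622,243),'panel',g(345,380),'fixed',g(215,380))
if e[2]>150: bot.move_gripper(10,70) if False else None; st(); print(bot.finish_job())
E
```

```text
low end [ 29.9  55.8 190.9] open end [ 32.9 257.  266.4] panel [45.3 -3.2 83.4] fixed [  48.7 -137.4   90.1]
 t 19.48 box [ 22.7 212.1 254.3] F [-0.1  0.4 -1. ] w 22.3 g 68.9 j [0.16 0.36 1.46 0.36 1.24 0.17]
the job is handed in; nothing more can be done
None
```

I handed in the job at 19.5 s: the loose panel is down and flush against the fixed panel, and the rack is out and still gripped, its low end about 8 cm or more above the rim and touching nothing.

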